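# Put the laptop power adapter away in the desk cupboard

### The job

Swing the door of the little white desk cupboard wide open, about square to the cupboard, and put the black power adapter completely inside, lying flat and the right way up. Only then close the door fully, without slamming it, and leave the mouse, the small speaker and the router where they are.

Things in the scene. Friction and masses are not known exactly. Their poses are not given: they have to be found in the camera images.
- cupboard: White desk cupboard, fixed, 200 mm deep (x), 200 wide (y), 80 high; closed top 8 mm thick with a clear pane. Origin: centre of its footprint at desk level; x points from door side to back, z up. No floor: things stand on the desk inside. Side and back walls 12 mm, so inside 188 mm deep, 176 wide, 72 high. The doorway lies at x = -100 mm, facing roughly the robot; the door covers it from outside.
- cupboard_door (a joint): Door angle about its upright hinge, rad: 0 shut, growing as it swings out towards the robot, at most 1.9. Stiffly damped, stays where it is left. Hinge at the cupboard's +y edge (left as the robot sees it). White panel 180 mm wide, 66 high (6 to 72 mm above the desk), 14 thick.
- cupboard_door_hinge (a point): Point on the upright hinge axis, 39 mm above the desk, on the door's inner face at its hinged edge; in the cupboard's frame x = -100.5, y = 90 mm. Its axes turn with the door: x is the door's inward normal; the panel runs 180 mm from here along its -y.
- cupboard_door_handle (a point): Middle of the upright steel bar handle (11 mm thick, 40 long plus round ends, 39 mm above the desk), 35 mm out from the door's outer face, 150 mm from the hinge along the door, 30 from its free edge. Two 8 mm posts join it to the door. Turns with the door; x is the door's inward normal.
- adapter: Black brick-shaped laptop power adapter with square edges and a grey label on its top, 140 mm long (its x), 56 mm wide (its y), 36 mm high, about 0.4 kg. Origin: centre of its underside; z up. Starts flat on the desk to the left or the right of the cupboard door.
- mouse: Bystander: black rounded computer mouse, 112 x 60 x 30 mm, origin at the centre of its underside; on the other side from the adapter.
- speaker: Bystander: black box loudspeaker with a round grey cone on one side, 75 x 70 mm and 95 mm high, origin at the centre of its underside; right of the cupboard
- router: Bystander: white internet router standing on edge on a foot, 60 mm deep (x), 140 mm wide (y), 113 mm high, origin at the centre of its underside; left of the cupboard.
Things that resemble listed ones, but are neither listed nor needed, are in the scene too. What is shaped like the adapter but red is not meant.

How it is judged:
On the way, in this order (a step that is already met when the one before it is completed fails the run):
1. the door stands wide open (more than 1.2 rad) (value of joint cupboard_door above 1.2 rad), for 0.2 s.
2. the adapter lies flat in the cupboard, no more than about 15 mm of it proud of the front, with the door still open (more than 0.9 rad) (x of adapter in the frame of cupboard between -0.045 and 0.09 m and y of adapter in the frame of cupboard between -0.085 and 0.085 m and z of adapter in the frame of cupboard between -0.008 and 0.008 m and angle between adapter's own z axis and vertical below 0.12 rad and value of joint cupboard_door above 0.9 rad), for 0.2 s.
At the end, for the whole second after the job is handed in: The door is shut (less than 0.05 rad) and the adapter lies inside the cupboard, flat on the desk, right way up (tilted less than 0.12 rad), its middle at least 65 mm behind the cupboard's front, at rest and released (x of adapter in the frame of cupboard between -0.035 and 0.09 m and y of adapter in the frame of cupboard between -0.085 and 0.085 m and z of adapter in the frame of cupboard between -0.008 and 0.008 m and angle between adapter's own z axis and vertical below 0.12 rad and value of joint cupboard_door below 0.05 rad and linear speed of adapter below 0.02 m/s and contact force between the fingers and adapter below 0.1 N); the robot touches nothing.
It fails at once if the door is slammed (still closing faster than 3 rad/s in its last 0.3 rad) (value of joint cupboard_door below 0.3 rad and velocity of joint cupboard_door below -3 rad/s).
It fails at once if the mouse is moved more than 30 mm (distance of mouse from where it was at the start of the episode above 0.03 m).
It fails at once if the speaker is moved more than 30 mm (distance of speaker from where it was at the start of the episode above 0.03 m).
It fails at once if the router is moved more than 30 mm (distance of router from where it was at the start of the episode above 0.03 m).
It also fails if it takes over 72 s, if anything falls off the work surface, if the arm or the gripper's body presses on something with over 40 N, if the wrist force passes 120 N, or if a joint passes its speed limit or range.

### The arm

A 7-joint arm with a two-finger parallel gripper is mounted at the origin on the work surface. World frame = base frame: x ahead of the robot, y to its left, z up, the work surface at z = 0. Lengths are in m, angles in rad, forces in N, time in s.
With the tool pointing down it reaches from about 0.425 to 0.925 m from the base axis. Payload 6.8 kg.
Tool frame: the origin (TCP) lies between the finger pads; the fingertips stand r.tips_ahead ahead of it and the grasp point (between the pads) lies 5 mm behind it (r.tips_ahead is the distance from the TCP to the fingertips, in m); z points along the fingers, y is the line along which they close (so a half turn about z gives the same grasp; the last joint's range is limited). The gripper opens to 85 mm and grips with 20 to 120 N. Pads are 22 mm wide; open, the fingers measure 114 mm over their backs; the gripper's body (76 mm by 85 mm) begins 54 mm behind the grasp point. The pads swing forward as they close: fully open they stand 13 mm farther back than shut.
Start: joints at [-1.236, 0.477, 0.022, 1.555, -0.011, 1.109, -0.083], TCP at [0.289, 0.61, 0.208] pointing down, gripper open.
Joint ranges: [-2.96, 2.96], [-0.34, 2.1], [-1.41, 1.46], [0.24, 2.44], [-1.37, 4.51], [0.17, 1.92], [-2.96, 2.96]. Speed limits (rad/s): [2.39, 2.39, 3.14, 3.14, 3.14, 3.14, 3.14].

### API

Orientations are given as a rotation vector (axis times angle).
In Python, from bench import r gives the robot as it stands.
- The arm moves only by the tool move_arm, never from a script. Its argument "rows" is one flat list of numbers, 4 for each row, row after row: the shift along the tool's x, y, z in cm, then the turn about the tool's z in degrees. In form: [tx, ty, tz, twist, tx, ty, tz, twist, ...]. A call has 1 to 10 rows; each row is the pose to reach, as a shift and turn from the pose commanded when the call began, along the tool's axes at that moment; what a row does not reach only later rows make up. A row lasts 1/8 s, in which the tool goes at most 62.5 mm and 10.7 degrees, less where a joint would pass 70% of its speed; a pose out of reach is approached as far as the arm can. A call with a gripper value outside its range is refused whole. "fingers" is the opening, from 0 (shut) to 1 (fully open), set as the call begins (left out, the last holds). The fingers move at their own pace and stop on an object; "newtons" is the grip in N (left out, the last holds). Time passes only in rows, so rows that repeat a pose let the fingers close. It gives the time, the measured TCP pose, the force, the opening and the grip force at its end, in the units of the state.
- r.get_obs(): the state, without advancing time (a new reading comes with each control period).
- r.grab_frame(name): name is "scene" or "top" or "wrist"; returns the picture (480x640x3 uint8, blue, green, red); there is no depth.
- r.camera_params(name): a dict with "fx", "fy", "cx", "cy" (pixels), "k1" (the pictures are not rectified: a ray, as slopes to the right and down, at radius r is drawn at 1 + k1 r^2 times it, then the intrinsics apply), "world_from_camera" (4x4, takes a point from camera to world coordinates). Camera axes: x right, y down, z forward; pixel columns grow to the right and rows downward; lengths in m; the calibration is good to about 2 mm. A picture is of the moment at which its call begins: read the wrist's pose just before it. camera_params takes no time and is no camera call; for the wrist camera it gives the pose at the moment of the call.
- r.hand_in(): hands the job in; it is judged then, once.
The state is a dict: "clock": time; "joints": joint angles; "qvel": joint speeds; "tau": joint torques, N m; "tcp_pos": TCP position; "orientation": TCP orientation; "contact_force": force on the tool from outside, world axes, zero at the start; "moment": the same for the moment, N m; "grip_width": finger opening in m; "gripper_force": force on a finger pad.
Only numpy, scipy, OpenCV 4.12 (cv2) and the standard library are available. Lean on these libraries where they do the work, as an engineer would, in place of code of your own. Each camera call takes 0.05 s, during which the arm holds its last target. There are 200 camera calls.

## Working session

There is one attempt and no reset: what is moved stays moved. The work goes in short steps, Python scripts to look and compute and a tool call to move; the robot and the scene stay as the last step left them, time stands still between calls to the robot, and variables do not carry over. Pictures are saved under pics/ and viewed, at most 10 in all, crops included, and the job is handed in when it is done.

Besides the shell and the picture viewer there is one more tool, called after "Emit:" as a command line: name --argument value ..., lists and objects as JSON in quotes. move_arm: Moves the arm, as the interface text tells. Its arguments: {"type":"object","properties":{"rows":{"type":"array"},"fingers":{"type":"number"},"newtons":{"type":"number"}},"required":["rows"]}

```bash
mkdir -p pics; python3 - <<'E'
from bench import r
import cv2
for n in("top","scene"):
    cv2.imwrite(f"pics/{n}0.png",r.grab_frame(n)); p=r.camera_params(n);print(n,p)
o=r.get_obs();print(o,r.tips_ahead)
E
```

```text
top {'fx': 438.046365588075, 'fy': 438.046365588075, 'cx': 320.41573205318434, 'cy': 237.08872561512044, 'k1': -0.07983659084026275, 'world_from_camera': array([[ 0.01497842, -0.99698302,  0.07616098,  0.48489173],
       [-0.99988096, -0.015217  , -0.00255316, -0.08640629],
       [ 0.0037044 , -0.07611367, -0.99709227,  1.28557348],
       [ 0.        ,  0.        ,  0.        ,  1.        ]])}
scene {'fx': 477.2983010934284, 'fy': 477.2983010934284, 'cx': 316.92213682368674, 'cy': 241.06879172048428, 'k1': -0.1277267060443991, 'world_from_camera': array([[ 0.89098917,  0.28785409, -0.35111012,  1.06784698],
       [ 0.45402228, -0.56733577,  0.68701812, -1.00494449],
       [-0.00143635, -0.77153752, -0.6361822 ,  0.92268962],
       [ 0.        ,  0.        ,  0.        ,  1.        ]])}
{'clock': 0.1, 'joints': array([-1.23610346,  0.47770532,  0.02236528,  1.55632757, -0.01152843,
        1.10934515, -0.08309659]), 'qvel': array([ 0.00083064, -0.0012522 , -0.00203292, -0.00300567, -0.00101469,
        0.00181672, -0.001124  ]), 'tau': array([ 5.08799858e-03, -5.97760248e+01,  1.61400553e+00, -2.81955886e+01,
        1.28656783e-02,  4.96907160e-03, -3.00596002e-05]), 'tcp_pos': array([0.28898507, 0.60937503, 0.20734211]), 'orientation': array([-6.89825657e-01, -3.06465350e+00,  2.57052228e-03]), 'contact_force': array([ 0.58262837, -0.3672486 , -0.06749968]), 'moment': array([-0.02896308, -0.01683999, -0.00969005]), 'gripper_force': 0.0, 'grip_width': 0.08546812526393859} 0.014
```

View pics/top0.png

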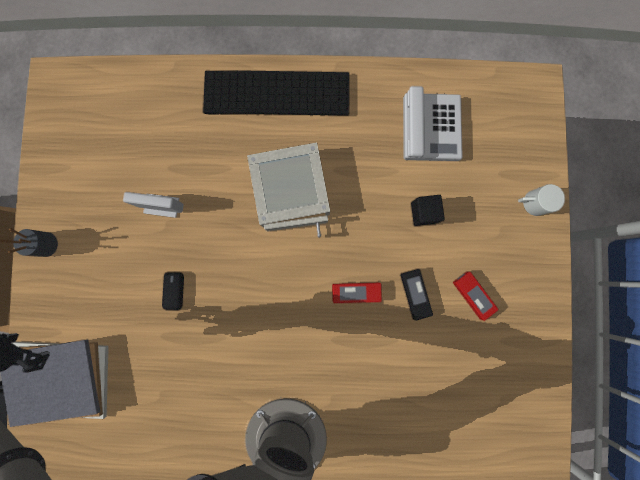

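View pics/scene0.png

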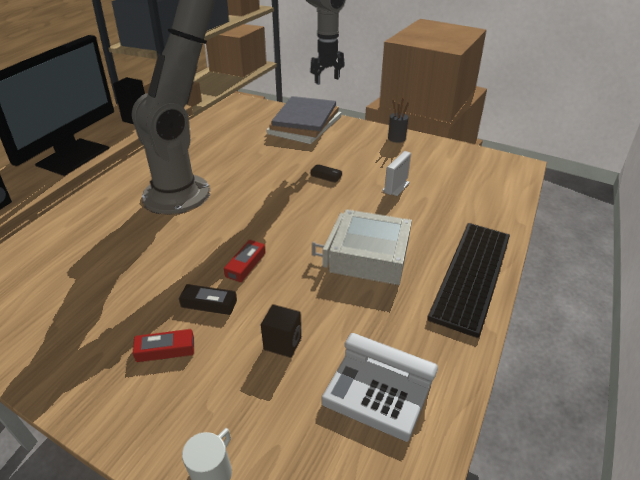

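The top view shows the robot base at (285,440), the cupboard roof around (290,187) with the handle at (319,229), and the black adapter at (416,294) between two red ones. The mouse is at (173,290), the speaker at (427,210) and the router at (155,203). The scene view agrees. I'll zoom in for the corners.

```bash
cat > h.py <<'E'
import numpy as np,cv2
from bench import r
def ray(n,uv,P=None):
    P=P or r.camera_params(n);K=np.array([[P['fx'],0,P['cx']],[0,P['fy'],P['cy']],[0,0,1]])
    d=cv2.undistortPoints(np.array(uv,float).reshape(-1,1,2),K,np.array([P['k1'],0,0,0,0]))[:,0]
    T=P['world_from_camera'];return T[:3,3],np.c_[d,np.ones(len(d))]@T[:3,:3].T
def at(n,uv,z,P=None):
    c,d=ray(n,uv,P);return c+d*((z-c[2])/d[:,2])[:,None]
def proj(n,X,P=None):
    P=P or r.camera_params(n);T=np.linalg.inv(P['world_from_camera']);K=np.array([[P['fx'],0,P['cx']],[0,P['fy'],P['cy']],[0,0,1]])
    return cv2.projectPoints(np.array(X,float).reshape(-1,1,3),cv2.Rodrigues(T[:3,:3])[0],T[:3,3],K,np.array([P['k1'],0,0,0,0]))[0][:,0]
E
python3 - <<'E'
import cv2,numpy as np
i=cv2.imread("pics/top0.png")
f=lambda a:cv2.resize(a,None,fx=5,fy=5,interpolation=cv2.INTER_CUBIC)
cv2.imwrite("pics/crop.png",np.hstack([f(i[138:248,240:340]),f(i[238:348,388:448])]))
E
```

```text
(no output)
```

View pics/crop.png

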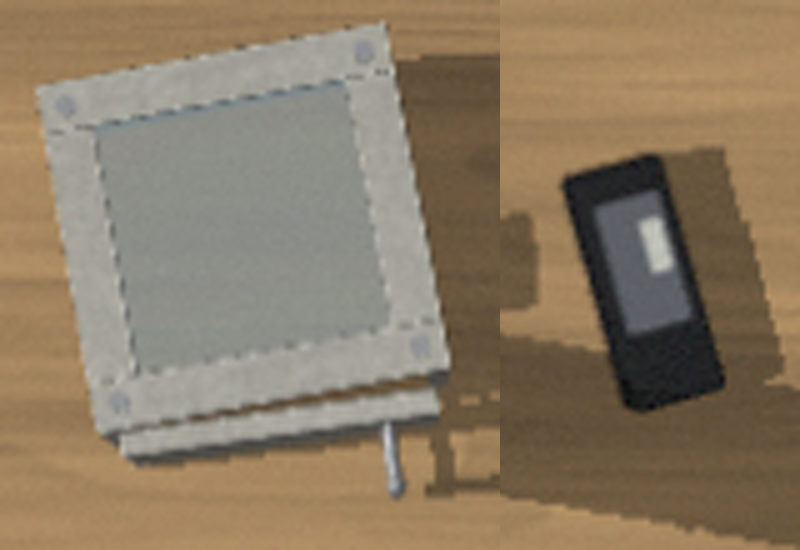

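The crop shows clear roof corners, a handle tip at crop (395,490) and adapter top corners. I'll fit the poses from these.

```bash
python3 - <<'E'
from h import *
f=lambda p,o:(np.array(p,float)+.5)/5-.5+o
c=at("top",f([(37,88),(386,23),(450,370),(100,435)],(240,138)),.08)
print(c.round(4),[np.linalg.norm(c[i]-c[i-1]).round(4) for i in range(4)])
m=c.mean(0);ax=(c[0]+c[1]-c[2]-c[3]);th=np.arctan2(ax[1],ax[0]);print("cup",m,np.degrees(th))
a=at("top",f([(63,180),(160,153),(224,385),(132,412)],(388,238)),.036)
print(a.round(4),[np.linalg.norm(a[i]-a[i-1]).round(4) for i in range(4)])
ax=a[0]+a[1]-a[2]-a[3];print("ad",a.mean(0),np.degrees(np.arctan2(ax[1],ax[0])))
R=lambda t:np.array([[np.cos(t),-np.sin(t)],[np.sin(t),np.cos(t)]])
for q in(0,.03,.06,.1,.2):
    H=np.array([-.1005,.09]);h=m[:2]+R(th)@(H+R(-q)@np.array([-.049,-.15]))
    e=m[:2]+R(th)@(H+R(-q)@np.array([-.014,-.18]))
    e2=m[:2]+R(th)@(H+R(-q)@np.array([-.014,0]))
    print(q,h,((proj("top",[[*h,.062],[*e,.072],[*e2,.072]])-(240,138)+.5)*5-.5).round(0).tolist())
o=r.get_obs();print(cv2.Rodrigues(o['orientation'])[0].round(3))
for n,uv in(("mouse",(173,290)),("spk",(427,210)),("router",(155,203)),("red",(357,292)),("red2",(476,296))):print(n,at("top",[uv],.03))
E
```

```text
[[ 0.8048  0.1205  0.08  ]
 [ 0.8449 -0.0753  0.08  ]
 [ 0.6483 -0.1139  0.08  ]
 [ 0.6091  0.0794  0.08  ]] [np.float64(0.2), np.float64(0.1998), np.float64(0.2004), np.float64(0.1973)]
cup [0.72676539 0.00267031 0.08      ] 11.473929590772672
[[ 0.4793 -0.3188  0.036 ]
 [ 0.4954 -0.3747  0.036 ]
 [ 0.3639 -0.4118  0.036 ]
 [ 0.3482 -0.359   0.036 ]] [np.float64(0.1371), np.float64(0.0581), np.float64(0.1367), np.float64(0.0551)]
ad [ 0.42170264 -0.366059    0.036     ] 16.385493179985325
0 [ 0.59218842 -0.08586946] [[398.0, 473.0], [439.0, 400.0], [122.0, 459.0]]
0.03 [ 0.58749483 -0.08525353] [[397.0, 481.0], [440.0, 409.0], [121.0, 459.0]]
0.06 [ 0.58282181 -0.0844971 ] [[395.0, 489.0], [441.0, 419.0], [120.0, 459.0]]
0.1 [ 0.57663042 -0.08327115] [[393.0, 500.0], [441.0, 432.0], [119.0, 459.0]]
0.2 [ 0.56140955 -0.07913261] [[385.0, 527.0], [440.0, 464.0], [117.0, 459.0]]
[[-0.904  0.428 -0.001]
 [ 0.428  0.904 -0.002]
 [-0.    -0.002 -1.   ]]
mouse [[0.42180924 0.33179738 0.03      ]]
spk [[ 0.66445683 -0.39811501  0.03      ]]
router [[0.67335256 0.39541272 0.03      ]]
red [[ 0.42526576 -0.19635427  0.03      ]]
red2 [[ 0.41733326 -0.54065176  0.03      ]]
```

Sizes check out: roof 200 mm, adapter 137 x 56 mm. The door is ajar by about 0.05 rad. Next is a helper that turns world targets into rows.

```bash
cat >> h.py <<'E'
C=np.array([.7268,.0027]);TH=np.radians(11.47);HG=np.array([-.1005,.09])
Rz=lambda t:np.array([[np.cos(t),-np.sin(t)],[np.sin(t),np.cos(t)]])
cup=lambda x,y:C+Rz(TH)@np.array([x,y])
inv=lambda w:Rz(-TH)@(np.array(w)[:2]-C)
handle=lambda q:C+Rz(TH)@(HG+Rz(-q)@np.array([-.049,-.15]))
def rows(T):  # T: (x,y,z,az deg of tool y)
    o=r.get_obs();R=cv2.Rodrigues(o['orientation'])[0];p=o['tcp_pos'];az=np.degrees(np.arctan2(R[1,1],R[0,1]))
    print("now",o['clock'],p.round(4),round(az,1),"cup",inv(p).round(4),o['joints'].round(2))
    for t in T:
        d=R.T@(np.array(t[:3])-p)*100;w=-((t[3]-az+180)%360-180);print([float(v) for v in (*d.round(2),round(w,1))],end=",")
    print()
E
python3 - <<'E'
from h import *
h=handle(.05);a=np.degrees(TH-.05)+90
rows([(*h,.15,a),(*h,.036,a)])
E
```

```text
now 0.1 [0.289  0.6094 0.2073] 64.6 cup [-0.3084  0.6816] [-1.24  0.48  0.02  1.56 -0.01  1.11 -0.08]
[-56.43, -50.05, 5.82, -34.0],[-56.43, -50.03, 17.22, -34.0],
```

Emit:
move_arm --rows '[-4.5,-4,0.5,-3,-9,-8,1,-6,-13.5,-12,1.5,-9,-18,-16,2,-12,-22.5,-20,2.5,-15,-27,-24,3,-18,-31.5,-28,3,-21,-36,-32,3,-24,-40.5,-36,3,-27,-45,-40,3,-30]' --fingers 1 --newtons 40

```text
clock: 1.35
tcp_pos: [0.5247, 0.0539, 0.1781]
orientation: [0.13, -3.139, -0.0]
contact_force: [0.9, 1.4, -0.0]
grip_width: 0.0852
gripper_force: 0.0
```

Emit:
move_arm --rows '[-4,-3.5,0.5,-1.5,-8,-7,1.5,-3,-11.4,-10,2.8,-4,-11.4,-10,2.8,-4,-11.4,-10,2.8,-4]'

```text
clock: 1.98
tcp_pos: [0.6454, -0.0344, 0.1496]
orientation: [0.236, -3.131, -0.001]
contact_force: [0.2, 0.5, 0.1]
grip_width: 0.0854
gripper_force: 0.0
```

```bash
python3 - <<'E'
from h import *
P=r.camera_params("wrist");f=r.grab_frame("wrist")
print(proj("wrist",[[*handle(.05),.064],[*handle(.0),.064]],P))
cv2.imwrite("pics/w1.png",f)
h=handle(.05);a=np.degrees(TH-.05)+90
rows([(*h,.15,a),(*h,.036,a)])
E
```

```text
[[259.31465705 130.99596373]
 [256.22432691 143.33976075]]
now 2.025 [ 0.6454 -0.0337  0.15  ] 98.7 cup [-0.087  -0.0195] [-0.19  0.49  0.19  1.69 -0.11  0.97  1.77]
[6.8, -4.12, 0.01, 0.1],[6.79, -4.13, 11.41, 0.1],
```

View pics/w1.png

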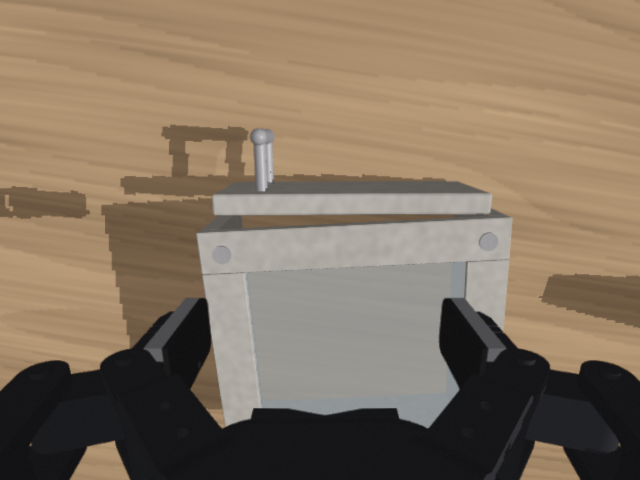

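The wrist view shows the handle top at (262,135). The prediction was (259,131), so my pose is right to about 2 mm.

Emit:
move_arm --rows '[3.4,-2,0,0,6.8,-4.1,0,0,6.8,-4.1,0,0,6.8,-4.1,3,0,6.8,-4.1,6,0,6.8,-4.1,9,0,6.8,-4.1,11.4,0,6.8,-4.1,11.4,0]'

```text
clock: 3.02
tcp_pos: [0.584, -0.0835, 0.035]
orientation: [0.24, -3.13, -0.002]
contact_force: [0.0, 0.0, 0.4]
grip_width: 0.0853
gripper_force: 0.0
```

Emit:
move_arm --rows '[0,0,0,0,0,0,0,0,0,0,0,0,0,0,0,0,0,0,0,0,0,0,0,0]' --fingers 0

```text
clock: 3.78
tcp_pos: [0.5853, -0.0866, 0.0366]
orientation: [-0.235, 3.132, -0.002]
contact_force: [-0.2, -3.7, 4.0]
grip_width: 0.0054
gripper_force: 39.3
```

```bash
python3 - <<'E'
from h import *
o=r.get_obs();print(o['grip_width'],o['gripper_force'],o['contact_force'])
q0=.045
rows([(*handle(q),.036,np.degrees(TH-q)+90) for q in np.linspace(q0,1.45,18)])
E
```

```text
0.005426544234965426 39.25963282585144 [-0.21815349 -3.66364668  4.02770576]
now 3.775 [ 0.5853 -0.0866  0.0366] 98.6 cup [-0.1564 -0.0594] [-0.09  0.56  0.17  1.9  -0.14  0.69  1.89]
[-0.01, 0.17, 0.06, -0.3],[1.21, 0.62, 0.06, 4.4],[2.39, 1.17, 0.06, 9.2],[3.53, 1.81, 0.06, 13.9],[4.6, 2.55, 0.06, 18.6],[5.62, 3.37, 0.06, 23.4],[6.56, 4.28, 0.06, 28.1],[7.42, 5.25, 0.05, 32.8],[8.2, 6.3, 0.05, 37.6],[8.89, 7.4, 0.05, 42.3],[9.49, 8.56, 0.05, 47.0],[9.98, 9.77, 0.05, 51.8],[10.38, 11.01, 0.05, 56.5],[10.68, 12.28, 0.04, 61.2],[10.86, 13.57, 0.04, 66.0],[10.95, 14.87, 0.04, 70.7],[10.92, 16.17, 0.04, 75.5],[10.78, 17.47, 0.04, 80.2],
```

Emit:
move_arm --rows '[1.2,0.5,0,4.4,2.4,1.05,0,9.2,3.5,1.7,0,14,4.6,2.4,0,18.6,5.6,3.2,0,23.4,6.55,4.1,0,28,7.4,5.1,0,33,8.2,6.2,0,37.6]'

```text
clock: 4.78
tcp_pos: [0.4902, -0.042, 0.0363]
orientation: [-0.797, -3.033, 0.009]
contact_force: [-12.3, -15.5, 18.0]
grip_width: 0.0057
gripper_force: 44.4
```

```bash
python3 - <<'E'
from h import *
o=r.get_obs();print(o['grip_width'],o['gripper_force'],o['contact_force'])
print(handle(.7))
cv2.imwrite("pics/s2.png",r.grab_frame("scene")[150:400,200:480])
rows([(*handle(q),.036,np.degrees(TH-q)+90) for q in np.linspace(.7,1.5,11)])
E
```

```text
0.005693258113064989 44.39779758453369 [-12.2654746  -15.52840135  18.00071595]
[ 0.49551525 -0.03724958]
now 4.825 [ 0.4885 -0.0404  0.0361] 60.4 cup [-0.2421  0.0052] [-0.33  0.45  0.36  2.14 -0.27  0.6   1.27]
[-0.46, 0.62, 0.01, -0.9],[0.73, 1.04, 0.01, 3.6],[1.89, 1.55, 0.02, 8.2],[2.99, 2.16, 0.02, 12.8],[4.05, 2.85, 0.02, 17.4],[5.05, 3.62, 0.02, 22.0],[5.98, 4.47, 0.02, 26.6],[6.84, 5.4, 0.02, 31.2],[7.63, 6.38, 0.02, 35.7],[8.33, 7.43, 0.01, 40.3],[8.95, 8.53, 0.01, 44.9],
```

View pics/s2.png

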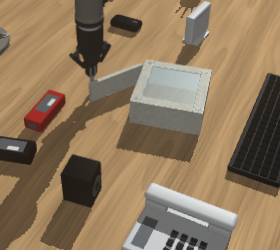

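The door follows at about 0.7 rad. I'll continue along the arc.

Emit:
move_arm --rows '[0.9,1.2,0,5,1.95,1.6,0,9,3,2.15,0,13,4.05,2.85,0,17.5,5.05,3.6,0,22,6,4.5,0,26.5,6.85,5.4,0,31,7.6,6.4,0,35.5,8.3,7.4,0,40,8.9,8.5,0,45]'

```text
clock: 6.08
tcp_pos: [0.4449, 0.0805, 0.0356]
orientation: [-1.883, -2.488, 0.02]
contact_force: [-32.6, -0.7, 49.7]
grip_width: 0.0056
gripper_force: 51.4
```

Emit:
move_arm --rows '[0,0,0,0,0,0,0,0,0,0,0,0,0,0,-3,0,0,0,-7,0,0,0,-11,0,0,0,-13,0]' --fingers 0.6

```text
clock: 6.95
tcp_pos: [0.4595, 0.081, 0.1684]
orientation: [1.89, 2.507, 0.005]
contact_force: [0.2, 0.3, 0.2]
grip_width: 0.0513
gripper_force: 0.0
```

```bash
python3 - <<'E'
from h import *
f=r.grab_frame("top");cv2.imwrite("pics/t3.png",cv2.resize(f[140:340,220:460],None,fx=3,fy=3,interpolation=cv2.INTER_CUBIC))
for q in(1.3,1.4,1.5):
  e=C+Rz(TH)@(HG+Rz(-q)@np.array([-.014,-.18]));e1=C+Rz(TH)@(HG+Rz(-q)@np.array([0,-.18]))
  print(q,((proj("top",[[*handle(q),.062],[*e,.072],[*e1,.072]])-(220,140)+.5)*3-.5).round(1).tolist())
# adapter grasp: 50mm from centre toward robot
a=np.radians(16.4);g=np.array([.4217,-.366])-.052*np.array([np.cos(a),np.sin(a)])
rows([(.52,-.15,.16,16.4-90),(*g,.14,16.4-90),(*g,.026,16.4-90)])
E
```

```text
1.3 [[153.7, 423.1], [200.9, 436.0], [214.6, 429.3]]
1.4 [[136.8, 424.6], [182.3, 442.3], [196.6, 437.0]]
1.5 [[119.8, 424.4], [163.2, 446.7], [177.9, 442.9]]
now 7.0 [0.4606 0.0812 0.1698] 16.0 cup [-0.2453  0.1299] [-0.97  0.21  0.76  2.12 -0.19  0.87  0.19]
[-23.86, -0.65, 0.95, 89.6],[-41.97, -21.25, 2.81, 89.6],[-41.98, -21.32, 14.21, 89.6],
```

View pics/t3.png

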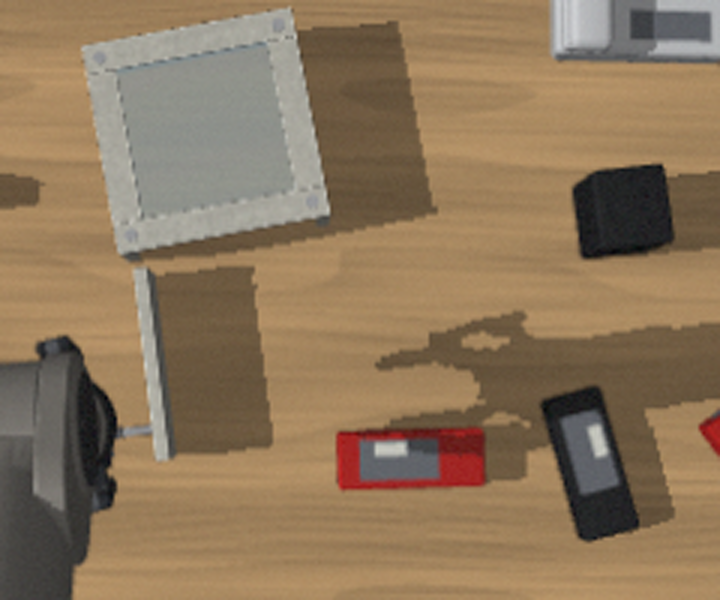

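The door is now about square to the cupboard: panel from (142,268) to (164,459) in the crop, and the adapter is undisturbed. The end is about 3 px off my model, so I'll check the hinge while starting the move to the adapter.

```bash
python3 - <<'E'
from h import *
from scipy.optimize import least_squares
g=lambda p,o,s:(np.array(p,float)+.5)/s-.5+np.array(o)
# opened-door corners: hinge outer, hinge inner, free inner, free outer (z .072)
O=g([(135,269),(149,268),(172,457),(157,460)],(220,140),3)
W=at("top",O,.072);print(W.round(4),[inv(w).round(4) for w in W])
cl=at("top",g([(122,436),(440,391),(440,415),(138,462)],(240,138),5),.072);print([inv(w).round(4) for w in cl])
E
```

```text
[[0.5969 0.066  0.072 ]
 [0.598  0.053  0.072 ]
 [0.424  0.0279 0.072 ]
 [0.421  0.0416 0.072 ]] [array([-0.1147,  0.0879]), array([-0.1162,  0.0749]), array([-0.2918,  0.0849]), array([-0.292,  0.099])]
[array([-0.1019,  0.0875]), array([-0.1097, -0.0914]), array([-0.123 , -0.0889]), array([-0.1179,  0.0813])]
```

The observations fit a hinge axis on the outer face, at cupboard (-0.1145, 0.09). The door stands at about 1.6 rad. On to the adapter.

Emit:
move_arm --rows '[-6,0,0,9,-12,0,0,18,-18,0,0.5,27,-23.8,-0.7,1,36,-27.4,-5,1.5,45,-31,-9,2,54,-34.6,-13,2.5,63,-38.4,-17,2.8,72,-42,-21.3,2.8,81,-42,-21.3,2.8,89.6]' --fingers 1

```text
clock: 8.25
tcp_pos: [0.3652, -0.3863, 0.1385]
orientation: [3.11, 0.427, -0.001]
contact_force: [0.5, 1.6, -0.0]
grip_width: 0.0853
gripper_force: 0.0
```

```bash
sed -i 's/^HG=.*//; s/HG=np.array(\[-.1005,.09\])/HG=np.array([-.1145,.089])/; s/np.array(\[-.049,-.15\])/np.array([-.035,-.15])/' h.py; python3 - <<'E'
from h import *
P=r.camera_params("wrist");f=r.grab_frame("wrist");cv2.imwrite("pics/w4.png",f)
a=np.radians(16.4);u=np.array([np.cos(a),np.sin(a)]);v=np.array([-u[1],u[0]]);c=np.array([.4217,-.366])
print(proj("wrist",[[*(c+s*.07*u+t*.028*v),.036] for s,t in((1,1),(1,-1),(-1,-1),(-1,1))],P).round(0).tolist())
g=c-.052*u
rows([(*g,.14,16.4-90),(*g,.024,16.4-90)])
E
```

```text
[[272.0, 32.0], [360.0, 30.0], [359.0, 243.0], [281.0, 244.0]]
now 8.3 [ 0.3672 -0.384   0.1379] -74.5 cup [-0.4293 -0.3075] [-0.12  0.56  1.1   2.02 -0.62  0.95  0.  ]
[0.54, -0.2, -0.21, -0.9],[0.55, -0.21, 11.39, -0.9],
```

View pics/w4.png

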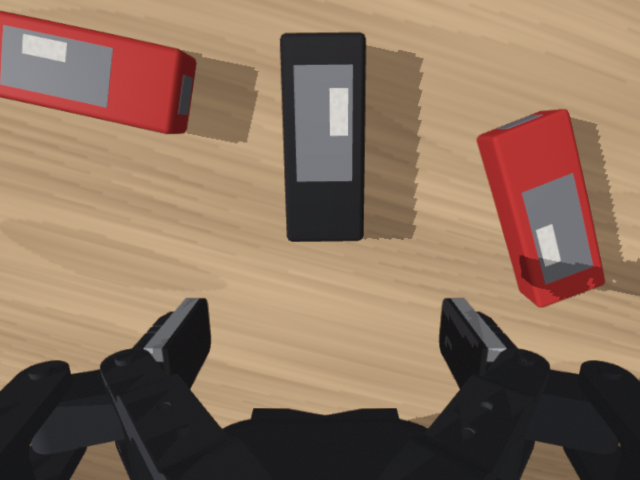

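The wrist view shows the black adapter at (281,33)–(363,240). That's about 5 px right of my prediction, roughly 3.5 mm along tool +y, so I'll descend with that correction.

Emit:
move_arm --rows '[0.5,0.15,0,-0.9,0.5,0.15,2,-0.9,0.5,0.15,5,-0.9,0.5,0.15,8,-0.9,0.5,0.15,10.5,-0.9,0.5,0.15,11.4,-0.9,0.5,0.15,11.4,-0.9]'

```text
clock: 9.18
tcp_pos: [0.3744, -0.381, 0.0236]
orientation: [-3.104, -0.475, 0.001]
contact_force: [0.7, 0.6, 0.3]
grip_width: 0.0858
gripper_force: 0.0
```

Emit:
move_arm --rows '[0,0,0,0,0,0,0,0,0,0,0,0,0,0,0,0,0,0,0,0,0,0,0,0]' --fingers 0 --newtons 80

```text
clock: 9.93
tcp_pos: [0.3744, -0.3816, 0.0242]
orientation: [-3.106, -0.473, 0.0]
contact_force: [0.1, -0.0, 0.7]
grip_width: 0.0001
gripper_force: 0.0
```

```bash
python3 - <<'E'
from h import *
a=np.degrees(TH)-90
z=r.get_obs()['tcp_pos'][2]
rows([(.50,-.34,z+.02,a),(.50,-.05,z+.02,a),(*cup(-.21,-.005),z+.015,a),(*cup(-.147,-.005),z+.015,a)])
E
```

```text
now 9.925 [ 0.3744 -0.3816  0.0242] -72.7 cup [-0.4217 -0.3065] [ 0.03  0.7   0.88  2.07 -0.81  0.76  0.16]
[13.23, -0.23, -2.0, 5.9],[21.86, -27.91, -2.0, 5.9],[24.14, -27.83, -1.5, 5.9],[30.41, -27.19, -1.5, 5.9],
```

The grip missed (width 0). I'll look.

```bash
python3 - <<'E'
from h import *
f=r.grab_frame("wrist");t=r.grab_frame("top")[220:340,350:470]
o=np.zeros((480,800,3),np.uint8);o[:360,:480]=cv2.resize(f,(480,360));o[:320,480:]=cv2.resize(t,(320,320),interpolation=cv2.INTER_CUBIC);cv2.imwrite("pics/w5.png",o)
E
```

```text
(no output)
```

View pics/w5.png

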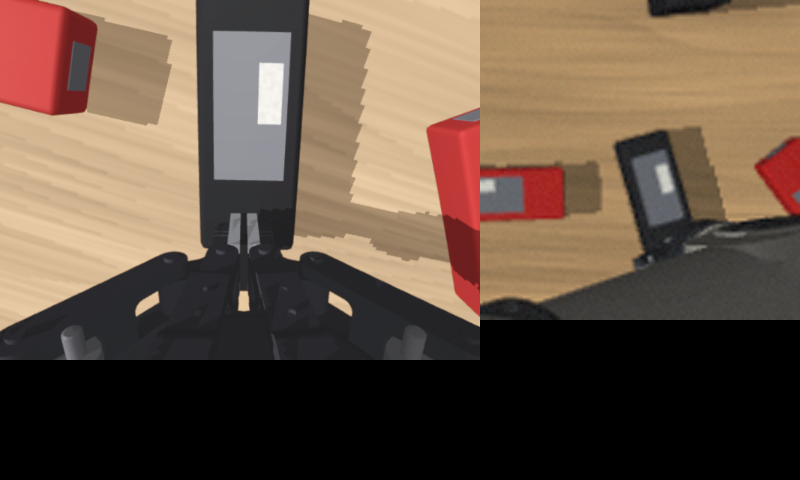

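The fingers are closed at the adapter's near end, around (245,235) in the left panel, and the adapter's near edge is at about row 248. I'll measure where that edge lies against the fingers.

```bash
python3 - <<'E'
from h import *
o=r.get_obs();p=o['tcp_pos'];R=cv2.Rodrigues(o['orientation'])[0]
print("tip, grasp px*.75",(proj("wrist",[p+.014*R[:,2],p-.005*R[:,2],p+.011*R[:,0],p-.011*R[:,0]])*.75).round(0).tolist())
uv=np.array([(203,248),(293,250),(213,32),(291,32)])/.75
W=at("wrist",uv,.036);print(W.round(4));print(((W-p)@R).round(4))
print(o['contact_force'])
f=r.grab_frame("top");cv2.imwrite("pics/raw_t.png",f)
E
```

```text
tip, grasp px*.75 [[244.0, 205.0], [244.0, 217.0], [244.0, 196.0], [244.0, 230.0]]
[[ 0.3511 -0.3636  0.036 ]
 [ 0.3656 -0.4146  0.036 ]
 [ 0.4647 -0.3377  0.036 ]
 [ 0.4761 -0.3739  0.036 ]]
[[-0.0169 -0.024  -0.0118]
 [-0.0183  0.0289 -0.0118]
 [ 0.0993 -0.015  -0.0118]
 [ 0.0993  0.023  -0.0118]]
[ 0.93443419 -0.52235848  0.02370606]
```

The fingers seem to sit higher than the reported TCP suggests; the half-width handle grip points the same way. I'll probe gently downward onto the adapter top.

Emit:
move_arm --rows '[0,0,0.3,0,0,0,0.3,0]'

```text
clock: 10.32
tcp_pos: [0.3743, -0.3814, 0.0209]
orientation: [-3.105, -0.473, 0.001]
contact_force: [-0.2, -0.9, -0.6]
grip_width: -0.0003
gripper_force: 0.0
```

Emit:
move_arm --rows '[0,0,0.3,0,0,0,0.3,0]'

```text
clock: 10.58
tcp_pos: [0.3743, -0.3814, 0.0179]
orientation: [-3.105, -0.473, 0.001]
contact_force: [-0.3, -0.5, 0.4]
grip_width: 0.0001
gripper_force: 0.0
```

Emit:
move_arm --rows '[0,0,0.3,0,0,0,0.3,0]'

```text
clock: 10.82
tcp_pos: [0.3743, -0.3814, 0.0149]
orientation: [-3.105, -0.473, 0.0]
contact_force: [-0.3, 0.3, 0.5]
grip_width: -0.0002
gripper_force: 0.0
```

Emit:
move_arm --rows '[0,0,0.3,0,0,0,0.3,0]'

```text
clock: 11.08
tcp_pos: [0.3746, -0.3818, 0.013]
orientation: [-3.105, -0.473, -0.002]
contact_force: [-1.5, 3.4, 11.8]
grip_width: -0.0001
gripper_force: 6.0
```

Contact is at TCP 0.0135, which is ambiguous between the desk and the adapter top. The open pads seen earlier in the wrist picture, 85 mm apart, give their true depth, so I'll compute that.

```bash
python3 - <<'E'
from h import *
P=r.camera_params("wrist");o=r.get_obs();R=cv2.Rodrigues(o['orientation'])[0]
T=P['world_from_camera'];print("fx",P['fx'],"cam in tool",((T[:3,3]-o['tcp_pos'])@R).round(4));print((R.T@T[:3,:3]).round(3))
c,d=ray("wrist",[(209,300),(442,300)],P);d=d@R;c=(c-o['tcp_pos'])@R
s=.085/(d[1,1]-d[0,1]);print("open tips tool frame",(c+s*d).round(4))
c2,d2=ray("wrist",np.array([(236,213),(258,213),(245,250)])/.75,P);d2=d2@R
for z in(-.04,-.03,-.02,-.01,0,.014):print(z,(c+d2*((z-c[2])/d2[:,2])[:,None]).round(4).tolist())
f=r.grab_frame("wrist");cv2.imwrite("pics/w6.png",f[120:420,120:520])
print(o['contact_force'])
E
```

```text
fx 387.5123358365657 cam in tool [ 0.0673 -0.0004 -0.1651]
[[-0.001 -0.964 -0.265]
 [ 1.    -0.001  0.001]
 [-0.001 -0.265  0.964]]
open tips tool frame [[ 0.0085 -0.0425 -0.0355]
 [ 0.0084  0.0425 -0.0356]]
-0.04 [[0.0166, -0.0037, -0.04], [0.0166, 0.0064, -0.04], [-0.0025, 0.0004, -0.04]]
-0.03 [[0.0126, -0.004, -0.03], [0.0125, 0.007, -0.03], [-0.0081, 0.0005, -0.03]]
-0.02 [[0.0085, -0.0043, -0.02], [0.0085, 0.0075, -0.02], [-0.0136, 0.0006, -0.02]]
-0.01 [[0.0045, -0.0045, -0.01], [0.0044, 0.0081, -0.01], [-0.0192, 0.0006, -0.01]]
0 [[0.0004, -0.0048, 0.0], [0.0004, 0.0086, 0.0], [-0.0248, 0.0007, 0.0]]
0.014 [[-0.0053, -0.0052, 0.014], [-0.0053, 0.0094, 0.014], [-0.0326, 0.0008, 0.014]]
[-1.5026645   3.38691295 11.82685511]
```

View pics/w6.png

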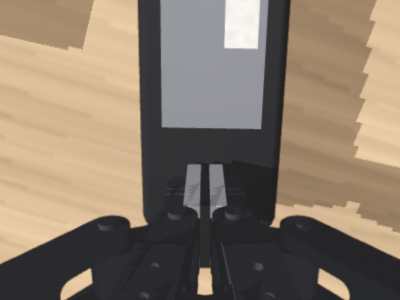

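The pads really sit about 36 mm farther back than stated. Both the image depth and the touch on the adapter top (z=0.036 at TCP 0.0135) agree, so I'll offset by 36 mm. Raise, open, then descend to reported z of about -0.012.

Emit:
move_arm --rows '[0,0.1,-1.5,0,0,0.2,-3,0,0,0.2,-3,0,0,0.2,-3,0,0,0.2,-3,0,0,0.2,-3,0,0,0.2,-3,0]' --fingers 1

```text
clock: 12.0
tcp_pos: [0.3749, -0.3834, 0.042]
orientation: [-3.106, -0.473, 0.0]
contact_force: [0.2, 0.2, -0.7]
grip_width: 0.0854
gripper_force: 0.0
```

Emit:
move_arm --rows '[0,0,1.5,0,0,0,3,0,0,0,4,0,0,0,5,0,0,0,5.4,0,0,0,5.4,0]'

```text
clock: 12.75
tcp_pos: [0.3749, -0.3835, -0.012]
orientation: [-3.106, -0.473, 0.0]
contact_force: [-1.2, 0.5, -0.4]
grip_width: 0.0853
gripper_force: 0.0
```

Emit:
move_arm --rows '[0,0,0,0,0,0,0,0,0,0,0,0,0,0,0,0,0,0,0,0]' --fingers 0 --newtons 80

```text
clock: 13.38
tcp_pos: [0.3753, -0.3839, -0.0109]
orientation: [3.105, 0.473, 0.002]
contact_force: [-1.2, 1.2, 7.1]
grip_width: 0.0543
gripper_force: 85.0
```

Gripped at 54 mm. Lift and carry, lowering in front of the doorway before going in.

```bash
python3 - <<'E'
from h import *
a=np.degrees(TH)-90;z=-.0115
rows([(.375,-.383,z+.06,a+5),(.46,-.31,z+.06,a),(*cup(-.25,-.005),z+.06,a),(*cup(-.25,-.005),z+.006,a),(*cup(-.15,-.005),z+.006,a)])
E
```

```text
now 13.375 [ 0.3753 -0.3839 -0.0109] -72.7 cup [-0.4213 -0.309 ] [ 0.08  0.75  0.81  2.08 -0.87  0.7   0.21]
[0.0, -0.09, -5.94, 0.8],[10.29, -4.53, -5.94, 5.8],[20.14, -28.49, -5.94, 5.8],[20.14, -28.5, -0.54, 5.8],[30.09, -27.48, -0.53, 5.8],
```

Emit:
move_arm --rows '[0,0,-2,0,0,0,-4,0,1,-0.5,-6,0.5,4,-2,-6,1.5,7.5,-3.5,-6,3,10.3,-5.5,-6,4,12,-9,-6,5,13.7,-13,-6,5.8,15.4,-17,-6,5.8,17.1,-21,-6,5.8]'

```text
clock: 14.62
tcp_pos: [0.4751, -0.1303, 0.0479]
orientation: [-3.125, -0.316, 0.001]
contact_force: [-0.1, 0.4, -4.2]
grip_width: 0.0545
gripper_force: 86.0
```

```bash
python3 - <<'E'
from h import *
o=r.get_obs();print(o['grip_width'],o['gripper_force'],o['contact_force'],o['moment'])
a=np.degrees(TH)-90;z=-.0115
rows([(*cup(-.25,-.005),z+.06,a),(*cup(-.25,-.005),z+.006,a),(*cup(-.15,-.005),z+.006,a),(*cup(-.15,-.005),z,a)])
E
```

```text
0.05445694762055271 85.98223686218262 [-0.07771198  0.37224475 -4.24434461] [-0.04354995  0.10274899  0.02545321]
now 14.625 [ 0.4751 -0.1303  0.0479] -78.5 cup [-0.2731 -0.0803] [-0.62  0.66  1.02  2.16 -0.82  0.79 -0.42]
[2.32, -7.52, -0.06, 0.1],[2.32, -7.52, 5.34, 0.1],[12.32, -7.51, 5.33, 0.1],[12.32, -7.51, 5.93, 0.1],
```

Emit:
move_arm --rows '[1.2,-4,0,0,2.3,-7.5,0,0,2.3,-7.5,1.5,0,2.3,-7.5,3.5,0,2.3,-7.5,5.3,0,2.3,-7.5,5.3,0]'

```text
clock: 15.38
tcp_pos: [0.4817, -0.0546, -0.0059]
orientation: [-3.126, -0.314, 0.005]
contact_force: [-0.4, 0.3, -3.7]
grip_width: 0.0542
gripper_force: 86.0
```

Emit:
move_arm --rows '[2,0,0,0,4,0,0,0,6,0,0,0,8,0,0,0,10,0,0,0,10,0,0,0]'

```text
clock: 16.12
tcp_pos: [0.5827, -0.0341, -0.0043]
orientation: [3.125, 0.317, 0.002]
contact_force: [0.4, -0.0, -5.3]
grip_width: 0.0542
gripper_force: 86.1
```

```bash
python3 - <<'E'
from h import *
o=r.get_obs();print(o['grip_width'],o['gripper_force'],o['contact_force'],o['moment'])
rows([(*cup(-.15,-.005),-.0115,np.degrees(TH)-90)])
f=r.grab_frame("top");cv2.imwrite("pics/t7.png",np.hstack([cv2.resize(f[130:290,230:370],None,fx=3,fy=3,interpolation=cv2.INTER_CUBIC),cv2.resize(r.grab_frame("wrist"),(320,480))]))
E
```

```text
0.05418303207365706 86.0512912273407 [ 4.15931234e-01 -2.60701881e-03 -5.31634593e+00] [-0.06903183  0.23787153 -0.05050477]
now 16.125 [ 0.5827 -0.0341 -0.0043] -78.4 cup [-0.1485 -0.0074] [-0.68  0.84  0.91  1.97 -0.93  0.82 -0.61]
[-0.15, -0.24, 0.72, 0.1],
```

Emit:
move_arm --rows '[0,0,0.4,0,0,0,0.65,0,0,0,0.65,0]'

```text
clock: 16.6
tcp_pos: [0.5803, -0.0342, -0.0108]
orientation: [-3.125, -0.314, 0.001]
contact_force: [-4.7, 1.3, 5.6]
grip_width: 0.0545
gripper_force: 86.9
```

Emit:
move_arm --rows '[0,0,0,0,0,0,0,0,0,0,0,0,0,0,0,0]' --fingers 1

```text
clock: 17.1
tcp_pos: [0.5814, -0.034, -0.0113]
orientation: [3.126, 0.316, 0.0]
contact_force: [-0.9, -0.1, -0.2]
grip_width: 0.0858
gripper_force: 0.0
```

Emit:
move_arm --rows '[0,0,-2,0,0,0,-4,0,-2,0,-6,0,-5,0,-6,0,-5.5,0,-6,0,-5.5,0,-6,0,-5.5,0,-6,0]' --fingers 0

```text
clock: 17.98
tcp_pos: [0.5286, -0.0447, 0.049]
orientation: [3.125, 0.317, 0.002]
contact_force: [-0.7, 0.3, -0.5]
grip_width: -0.0001
gripper_force: 0.0
```

```bash
python3 - <<'E'
from h import *
P=r.camera_params("wrist");f=r.grab_frame("wrist");t=r.grab_frame("top")
cv2.imwrite("pics/w8.png",np.hstack([cv2.resize(f,(400,300)),cv2.resize(t[150:300,230:430],(400,300),interpolation=cv2.INTER_CUBIC)]))
np.save("P.npy",P,allow_pickle=True)
rows([(*cup(-.19,-.007),.0015,np.degrees(TH)-90),(*cup(-.115,-.007),.0015,np.degrees(TH)-90)])
E
```

```text
now 18.075 [ 0.5283 -0.0449  0.0488] -78.4 cup [-0.204  -0.0071] [-0.77  0.71  1.01  2.08 -0.84  0.84 -0.61]
[1.4, -0.01, 4.73, 0.1],[8.9, -0.0, 4.73, 0.1],
```

View pics/w8.png

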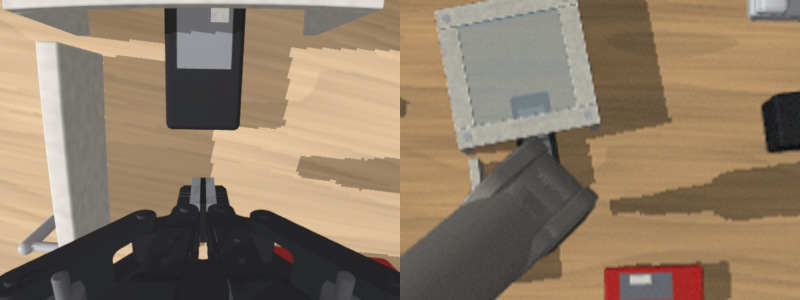

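The wrist panel shows the adapter half inside, straight, with its near edge centred at (203,128), between the open door and the right wall. The fingers are clear and closed. Next: lower and push it in along the axis.

Emit:
move_arm --rows '[0,0.1,2,0,0,0.2,4,0,0,0.2,4.7,0,0,0.2,4.7,0,1,0.2,4.7,0,2,0.2,4.7,0,3,0.2,4.7,0,4,0.2,4.7,0,5,0.2,4.7,0]'

```text
clock: 19.2
tcp_pos: [0.5756, -0.0377, 0.0018]
orientation: [3.126, 0.314, -0.005]
contact_force: [-5.9, -1.6, 5.1]
grip_width: -0.0002
gripper_force: 3.3
```

Emit:
move_arm --rows '[0.8,0,0,0,1.6,0,0,0,2.4,0,0,0,3.2,0,0,0,3.8,0,0,0,3.9,0,0,0,3.9,0,0,0]'

```text
clock: 20.08
tcp_pos: [0.6144, -0.0295, 0.0017]
orientation: [3.126, 0.315, -0.002]
contact_force: [-5.4, -2.2, 2.4]
grip_width: 0.0
gripper_force: 2.4
```

```bash
python3 - <<'E'
from h import *
o=r.get_obs();print(o['contact_force'],o['moment'])
rows([(*cup(-.112,-.007),.0015,np.degrees(TH)-90)])
E
```

```text
[-5.38634535 -2.23469072  2.41757721] [-0.21477252  0.97681854  0.02598215]
now 20.075 [ 0.6144 -0.0295  0.0017] -78.5 cup [-0.1166 -0.0092] [-0.67  0.87  0.91  1.88 -0.91  0.87 -0.65]
[0.46, -0.22, 0.02, 0.0],
```

Emit:
move_arm --rows '[0.2,0,0,0,0.4,0,0,0,0.4,0,0,0]'

```text
clock: 20.45
tcp_pos: [0.6184, -0.0286, 0.0017]
orientation: [3.126, 0.315, -0.001]
contact_force: [-5.2, -1.4, 3.3]
grip_width: -0.0001
gripper_force: 2.5
```

Emit:
move_arm --rows '[-2,0,0,0,-5,0,0,0,-8,0,-2,0,-10,0,-5,0,-10,0,-5,0,-10,0,-5,0]'

```text
clock: 21.2
tcp_pos: [0.5222, -0.0475, 0.0515]
orientation: [-3.125, -0.318, -0.003]
contact_force: [1.3, 0.6, 1.1]
grip_width: 0.0
gripper_force: 0.0
```

```bash
python3 - <<'E'
from h import *
P=r.camera_params("wrist");f=r.grab_frame("wrist");g=cv2.cvtColor(f,cv2.COLOR_BGR2GRAY)
cols=range(250,400,10)
for z in range(60,300,8): print(z,[int(v) for v in g[z,240:410:8]])
for x in(-.12,-.105,-.1):print(x,proj("wrist",[[*cup(x,y),0.036] for y in(.02,-.034)]+[[*cup(x,-.007),0]],P).round(0).tolist())
print("roof",proj("wrist",[[*cup(-.1,-.007),.08]],P))
rows([])
E
```

```text
60 [180, 178, 177, 179, 180, 176, 138, 129, 184, 177, 135, 123, 122, 160, 123, 122, 122, 132, 127, 128, 162, 134]
68 [187, 187, 187, 184, 181, 180, 178, 179, 181, 183, 185, 187, 188, 188, 185, 183, 180, 179, 179, 178, 178, 180]
76 [189, 187, 187, 187, 187, 187, 188, 187, 184, 183, 181, 180, 182, 183, 186, 189, 190, 191, 189, 186, 183, 182]
84 [133, 132, 169, 187, 191, 138, 164, 186, 188, 188, 189, 189, 188, 186, 183, 182, 182, 185, 188, 190, 193, 193]
92 [134, 134, 134, 133, 132, 131, 131, 131, 133, 135, 134, 134, 135, 152, 189, 189, 189, 188, 186, 184, 184, 186]
100 [133, 134, 135, 134, 133, 133, 133, 133, 132, 132, 133, 132, 134, 136, 193, 193, 192, 191, 189, 190, 191, 190]
108 [135, 133, 131, 131, 132, 132, 134, 134, 133, 132, 132, 133, 133, 133, 189, 190, 192, 193, 195, 194, 194, 193]
116 [135, 136, 137, 137, 135, 134, 133, 131, 131, 131, 133, 133, 135, 184, 188, 189, 189, 189, 189, 191, 192, 194]
124 [126, 129, 133, 135, 135, 136, 137, 138, 136, 134, 134, 132, 131, 187, 188, 189, 191, 191, 190, 190, 190, 189]
132 [131, 129, 127, 126, 125, 126, 129, 133, 134, 136, 135, 138, 137, 
[... 1939 characters left out ...]
 126, 127, 183, 183, 185, 184, 183, 183, 183, 183, 183, 182]
276 [125, 122, 123, 125, 126, 128, 130, 132, 131, 130, 129, 128, 182, 179, 178, 179, 180, 181, 182, 182, 181, 181]
284 [127, 128, 129, 129, 127, 125, 122, 122, 123, 110, 97, 73, 135, 186, 185, 185, 184, 183, 179, 178, 178, 179]
292 [124, 125, 125, 126, 127, 127, 128, 129, 128, 114, 81, 37, 105, 175, 179, 182, 184, 186, 186, 185, 185, 185]
-0.12 [[261.0, 78.0], [384.0, 79.0], [322.0, 88.0]]
-0.105 [[259.0, 42.0], [385.0, 42.0], [322.0, 57.0]]
-0.1 [[259.0, 29.0], [385.0, 30.0], [322.0, 47.0]]
roof [[321.40700904  -6.51461987]]
now 21.25 [ 0.522  -0.0476  0.0513] -78.4 cup [-0.2107 -0.0086] [-0.77  0.7   1.02  2.09 -0.83  0.83 -0.6 ]
```

```bash
python3 - <<'E'
from h import *
P=r.camera_params("wrist");g=cv2.cvtColor(r.grab_frame("wrist"),cv2.COLOR_BGR2GRAY)
for z in range(0,62,4): print(z,[int(v) for v in g[z,230:420:9]])
print("floor near",[ (x,proj("wrist",[[*cup(x,-.007),0],[*cup(x,-.007),.036]],P).round(0).tolist()) for x in(-.105,-.1,-.09)])
# door now
q=1.6;print("handle",[(q,handle(q).round(4)) for q in(1.5,1.6,1.65)])
t=r.grab_frame("top");s=t[190:300,215:330];hs=cv2.cvtColor(s,cv2.COLOR_BGR2HSV)
m=((hs[...,1]<40)&(hs[...,2]>110)).astype(np.uint8)
n,l,st,ce=cv2.connectedComponentsWithStats(m);print(st[1:][st[1:,4]>20],[ce[i] for i in range(1,n) if st[i,4]>20])
E
```

```text
0 [126, 125, 125, 54, 38, 39, 39, 39, 39, 39, 39, 39, 39, 39, 39, 40, 39, 30, 127, 126, 130, 132]
4 [127, 128, 128, 63, 38, 40, 39, 40, 40, 38, 39, 39, 39, 39, 38, 39, 38, 31, 132, 129, 127, 127]
8 [121, 125, 127, 65, 40, 39, 38, 38, 40, 39, 39, 39, 39, 39, 39, 39, 40, 30, 135, 134, 131, 128]
12 [119, 119, 121, 76, 38, 39, 38, 38, 40, 39, 39, 39, 40, 39, 40, 39, 39, 29, 133, 134, 135, 133]
16 [122, 121, 120, 85, 39, 40, 38, 40, 40, 39, 40, 39, 40, 39, 40, 39, 39, 29, 129, 131, 133, 134]
20 [120, 123, 124, 90, 38, 39, 40, 38, 39, 38, 40, 39, 39, 38, 39, 39, 39, 29, 127, 129, 130, 132]
24 [119, 119, 121, 95, 35, 37, 36, 36, 36, 35, 35, 35, 35, 36, 35, 36, 36, 27, 126, 127, 128, 129]
28 [120, 121, 121, 119, 30, 30, 29, 28, 29, 28, 29, 29, 29, 28, 27, 28, 29, 47, 132, 129, 127, 128]
32 [118, 120, 121, 121, 24, 24, 24, 24, 22, 24, 23, 25, 23, 23, 24, 24, 24, 125, 130, 131, 132, 130]
36 [117, 117, 118, 121, 22, 23, 21, 30, 35, 35, 36, 39, 39, 40, 24, 22, 22, 131, 130, 130, 130, 132]
40 [122, 119, 118, 117, 59, 23, 22, 42, 65, 64, 64, 65, 65, 65, 22, 22, 22, 127, 129, 130, 130, 130]
44 [125
[... 213 characters left out ...]
 126, 125, 126, 127, 127, 125, 122, 120, 119, 120, 121, 123, 124, 126, 127, 129, 131, 131, 131, 129, 126]
56 [179, 178, 178, 177, 134, 128, 128, 129, 127, 122, 121, 120, 121, 122, 123, 125, 126, 129, 130, 132, 132, 131]
60 [183, 180, 179, 178, 178, 180, 181, 156, 185, 185, 177, 125, 122, 169, 129, 122, 151, 132, 127, 163, 135, 132]
floor near [(-0.105, [[322.0, 57.0], [322.0, 41.0]]), (-0.1, [[322.0, 46.0], [322.0, 28.0]]), (-0.09, [[322.0, 25.0], [322.0, 3.0]])]
handle [(1.5, array([0.443 , 0.0607])), (1.6, array([0.4431, 0.0761])), (1.65, array([0.4438, 0.0838]))]
[[  39    0   76   35 2059]
 [  46   40   18   27  162]] [array([74.07916464, 13.93103448]), array([54.15432099, 54.        ])]
```

The adapter's near face is at about cupboard x = -0.100 and square, so its centre is at about -0.030: fully in. Now re-grasp the handle to close the door under control.

```bash
python3 - <<'E'
from h import *
h=handle(1.61);a=np.degrees(TH-1.61)+90
rows([(.50,0,.10,a),(*h,.10,a),(*h,.0015,a)])
E
```

```text
now 21.35 [ 0.5215 -0.0479  0.0511] -78.4 cup [-0.2113 -0.0088] [-0.77  0.7   1.02  2.09 -0.83  0.83 -0.6 ]
[-1.14, -5.13, -4.9, -87.6],[-5.15, -13.88, -4.9, -87.6],[-5.14, -13.88, 4.95, -87.6],
```

Emit:
move_arm --rows '[0,0,-3,-9,0,-1,-5,-18,-1,-4,-5,-27,-2,-7,-5,-36,-3.5,-10,-5,-45,-4.5,-12.5,-5,-54,-5.1,-13.9,-5,-63,-5.1,-13.9,-5,-72,-5.1,-13.9,-5,-81,-5.1,-13.9,-5,-87.6]' --fingers 1 --newtons 40

```text
clock: 22.6
tcp_pos: [0.4434, 0.0778, 0.1014]
orientation: [2.032, 2.396, -0.0]
contact_force: [0.3, -0.3, 0.3]
grip_width: 0.0855
gripper_force: 0.0
```

```bash
python3 - <<'E'
from h import *
P=r.camera_params("wrist");f=r.grab_frame("wrist");cv2.imwrite("pics/w9.png",f)
g=cv2.cvtColor(f,cv2.COLOR_BGR2GRAY)
h=handle(1.61);a=np.degrees(TH-1.61)+90
for q in(1.5,1.61,1.7):
  F=C+Rz(TH)@(HG+Rz(-q)@np.array([0,-.18]));G=C+Rz(TH)@(HG+Rz(-q)@np.array([0.014,-.18]))
  print(q,proj("wrist",[[*handle(q),.064],[*F,.072],[*G,.072]],P).round(0).tolist())
hs=cv2.cvtColor(f,cv2.COLOR_BGR2HSV);m=((hs[...,1]<35)&(hs[...,2]>120)).astype(np.uint8)
n,l,st,ce=cv2.connectedComponentsWithStats(m)
for i in range(1,n):
  if st[i,4]>150:
    c=max(cv2.findContours((l==i).astype(np.uint8),0,2)[0],key=cv2.contourArea);print(st[i],cv2.approxPolyDP(c,5,True)[:,0].tolist())
rows([(*h,.1,a),(*h,.0015,a)])
E
```

```text
1.5 [[318.0, 287.0], [273.0, 354.0], [276.0, 375.0]]
1.61 [[324.0, 259.0], [270.0, 323.0], [271.0, 345.0]]
1.7 [[331.0, 236.0], [270.0, 296.0], [269.0, 320.0]]
[321 226  18  32 459] [[326, 226], [321, 251], [332, 257], [338, 251], [336, 231]]
[  275   261   313    96 16535] [[275, 319], [276, 336], [437, 340], [441, 301], [451, 297], [489, 348], [488, 356], [505, 347], [477, 310], [513, 341], [582, 341], [587, 325], [531, 281], [336, 278], [333, 261], [324, 266], [323, 305], [319, 280], [287, 277]]
[ 551  260   89  121 3753] [[551, 264], [626, 310], [616, 364], [639, 380], [639, 260]]
[144 298  54  63 909] [[197, 298], [184, 299], [145, 346], [162, 360], [161, 347]]
now 22.65 [0.4435 0.0777 0.1015] 9.6 cup [-0.2627  0.1299] [-0.99  0.34  0.82  2.21 -0.38  0.72  0.25]
[-0.0, -0.03, 0.15, 0.4],[-0.0, -0.03, 10.0, 0.4],
```

The handle top matches the prediction (about row 255 against 259). Descend and grip.

Emit:
move_arm --rows '[0.1,0,3,0,0.1,0,6,0,0.1,0,8.5,0,0.1,0,10,0,0.1,0,10,0]'

```text
clock: 23.28
tcp_pos: [0.4424, 0.0782, 0.0006]
orientation: [-2.039, -2.389, 0.004]
contact_force: [-0.9, -0.5, 0.3]
grip_width: 0.0852
gripper_force: 0.0
```

Emit:
move_arm --rows '[0,0,0,0,0,0,0,0,0,0,0,0,0,0,0,0,0,0,0,0]' --fingers 0 --newtons 40

```text
clock: 23.9
tcp_pos: [0.4461, 0.0788, 0.0024]
orientation: [2.035, 2.388, 0.006]
contact_force: [6.8, 0.0, -3.0]
grip_width: 0.0098
gripper_force: 38.9
```

```bash
python3 - <<'E'
from h import *
rows([(*handle(q),.0015,np.degrees(TH-q)+90) for q in np.linspace(1.61,.8,9)])
E
```

```text
now 23.9 [0.4461 0.0788 0.0024] 9.1 cup [-0.26    0.1304] [-0.79  0.53  0.6   2.26 -0.62  0.51  0.45]
[-0.07, -0.3, 0.09, -0.1],[-1.6, -0.57, 0.09, -5.9],[-3.16, -0.69, 0.09, -11.7],[-4.71, -0.65, 0.09, -17.5],[-6.26, -0.45, 0.1, -23.3],[-7.78, -0.1, 0.1, -29.1],[-9.25, 0.4, 0.1, -34.9],[-10.67, 1.06, 0.11, -40.7],[-12.01, 1.85, 0.12, -46.5],
```

Emit:
move_arm --rows '[-1.5,-0.25,0,-6,-3.1,-0.4,0,-11.7,-4.6,-0.35,0,-17.5,-6.1,-0.15,0,-23.3,-7.6,0.2,0,-29,-9.1,0.65,0,-35,-10.5,1.3,0,-40.7,-11.8,2.05,0,-46.5,-11.8,2.05,0,-46.5]'

```text
clock: 25.02
tcp_pos: [0.4846, -0.035, 0.0024]
orientation: [0.928, 2.997, 0.002]
contact_force: [3.9, 1.9, 3.0]
grip_width: 0.0099
gripper_force: 40.9
```

```bash
python3 - <<'E'
from h import *
o=r.get_obs();print(o['grip_width'],o['gripper_force'],o['contact_force'])
v=inv(o['tcp_pos'])-HG;print("q est",np.arctan2(-v[0],-v[1])-np.arctan2(.035,.15),np.hypot(*v),np.hypot(.035,.15))
rows([(*handle(q),.0015,np.degrees(TH-q)+90) for q in np.linspace(.7,0,8)])
E
```

```text
0.009906492220390231 40.851205587387085 [3.87071368 1.92503309 3.04048247]
q est 0.8036754960384691 0.15185730796866392 0.1540292180074936
now 25.025 [ 0.4846 -0.035   0.0024] 55.6 cup [-0.2449  0.0112] [-0.35  0.51  0.36  2.17 -0.37  0.51  1.26]
[-1.52, -0.5, 0.09, -5.8],[-3.05, -0.62, 0.1, -11.5],[-4.59, -0.59, 0.1, -17.2],[-6.12, -0.4, 0.11, -23.0],[-7.62, -0.06, 0.11, -28.7],[-9.09, 0.43, 0.12, -34.4],[-10.49, 1.06, 0.13, -40.1],[-11.83, 1.82, 0.13, -45.9],
```

Emit:
move_arm --rows '[-1.5,-0.3,0,-5.8,-3,-0.4,0,-11.5,-4.5,-0.4,0,-17.2,-6,-0.2,0,-23,-7.5,0.1,0,-28.7,-8.3,0.4,0,-31.5,-9,0.6,0,-34.4,-9.7,0.9,0,-37.2,-10.4,1.2,0,-40]'

```text
clock: 26.15
tcp_pos: [0.5748, -0.0845, 0.0024]
orientation: [-0.154, 3.137, -0.002]
contact_force: [-0.5, -1.4, 5.0]
grip_width: 0.0098
gripper_force: 41.1
```

```bash
python3 - <<'E'
from h import *
o=r.get_obs();print(o['grip_width'],o['gripper_force'],o['contact_force'])
v=inv(o['tcp_pos'])-HG;print("q est",np.arctan2(-v[0],-v[1])-np.arctan2(.035,.15),np.hypot(*v))
rows([(*handle(q),.0015,np.degrees(TH-q)+90) for q in (.06,.03,0,-.03)])
E
```

```text
0.00983793665130792 41.11153721809387 [-0.49435766 -1.42971613  4.97324118]
q est 0.11528639730048901 0.1532567478330449
now 26.15 [ 0.5748 -0.0845  0.0024] 95.6 cup [-0.1663 -0.0553] [-0.1   0.6   0.18  1.94 -0.17  0.62  1.86]
[-0.81, -0.26, 0.09, -2.4],[-1.27, -0.34, 0.09, -4.1],[-1.73, -0.4, 0.09, -5.9],[-2.19, -0.45, 0.09, -7.6],
```

Emit:
move_arm --rows '[-0.4,-0.1,0,-1.2,-0.8,-0.2,0,-2.4,-1.3,-0.3,0,-4.1,-1.7,-0.4,0,-5.5,-1.7,-0.4,0,-5.5]'

```text
clock: 26.78
tcp_pos: [0.5923, -0.0863, 0.0024]
orientation: [-0.303, 3.126, -0.001]
contact_force: [-0.5, -1.2, 6.1]
grip_width: 0.0094
gripper_force: 41.1
```

Emit:
move_arm --rows '[-0.3,0,0,0,-0.5,0,0,0,-0.5,0,0,0]'

```text
clock: 27.15
tcp_pos: [0.5957, -0.0865, 0.0024]
orientation: [0.302, -3.125, 0.003]
contact_force: [-3.6, -3.1, 9.2]
grip_width: 0.0097
gripper_force: 41.5
```

```bash
python3 - <<'E'
from h import *
o=r.get_obs();print(o['contact_force'])
v=inv(o['tcp_pos'])-HG;print("q est",np.arctan2(-v[0],-v[1])-np.arctan2(.035,.15),np.hypot(*v))
E
```

```text
[-3.64881074 -3.10959323  9.16466142]
q est -0.021264790034534686 0.1536652974134477
```

Emit:
move_arm --rows '[-0.4,0,0,0,-0.6,0,0,0,-0.6,0,0,0]'

```text
clock: 27.52
tcp_pos: [0.5959, -0.0865, 0.0022]
orientation: [0.298, -3.115, 0.001]
contact_force: [-19.4, -3.7, 25.6]
grip_width: 0.0097
gripper_force: 43.2
```

It's at the hard stop (force rises, no motion), so the door is shut. Relax, release, rise straight up and retreat.

Emit:
move_arm --rows '[0.6,0,0,0,0.6,0,0,0]'

```text
clock: 27.78
tcp_pos: [0.5959, -0.0865, 0.0024]
orientation: [0.302, -3.126, 0.003]
contact_force: [-1.5, -4.1, 6.7]
grip_width: 0.0097
gripper_force: 41.2
```

Emit:
move_arm --rows '[0,0,0,0,0,0,0,0,0,0,0,0,0,0,0,0,0,0,-3,0,0,0,-7,0,0,0,-11,0,0,0,-14,0,0,0,-14,0]' --fingers 0.6

```text
clock: 28.9
tcp_pos: [0.5986, -0.085, 0.1443]
orientation: [-0.304, 3.122, -0.001]
contact_force: [-0.2, 0.0, -0.0]
grip_width: 0.0513
gripper_force: 0.0
```

Emit:
move_arm --rows '[3,2,-2,0,6,7,-3,0,8,12,-3,0,8,17,-3,0,8,22,-3,0,8,25,-3,0,8,25,-3,0]'

```text
clock: 29.78
tcp_pos: [0.4687, 0.1476, 0.1707]
orientation: [0.312, -3.124, -0.001]
contact_force: [0.0, -0.2, 0.8]
grip_width: 0.0513
gripper_force: 0.0
```

```bash
python3 - <<'E'
from h import *
t=r.grab_frame("top");cv2.imwrite("pics/t9.png",t);i=cv2.imread("pics/top0.png")
hs=cv2.cvtColor(t,cv2.COLOR_BGR2HSV)
m=((hs[...,1]<45)&(hs[...,2]>100)).astype(np.uint8)
def door(im):
    g=cv2.cvtColor(im,cv2.COLOR_BGR2HSV);out=[]
    for y in range(205,245):out.append(''.join('#' if g[y,x,1]<50 and g[y,x,2]>110 else '+' if g[y,x,1]<50 else '.' for x in range(250,340)))
    return '\n'.join(out)
print(door(t))
for q in(0,.05):
  F=C+Rz(TH)@(HG+Rz(-q)@np.array([0,-.18]));print(q,proj("top",[[*F,.072],[*handle(q),.062]])-(250,205))
# adapter through pane + bystanders unchanged
a=at("top",[(0,0)],.036)
for n,(x,y,w,h) in dict(mouse=(155,265,40,50),spk=(405,190,45,40),router=(115,185,75,40)).items():
  A,B=[cv2.cvtColor(k[y:y+h,x:x+w],cv2.COLOR_BGR2GRAY).astype(np.float32) for k in(i,t)];print(n,cv2.phaseCorrelate(A,B))
print("pred adapter px",proj("top",[[*cup(-.03+s*.07,-.007+u*.028),.036] for s in(-1,1) for u in(1,-1)]).round(0).tolist())
for y in range(165,226,4):print(y,[int(v) for v in cv2.cvtColor(t,cv2.COLOR_BGR2GRAY)[y,262:330:4]])
print(r.get_obs()['contact_force'],r.get_obs()['tcp_pos'])
E
```

```text
......#########################################################################...........
......#########################################################################...........
......##########################################################################..........
.......#########################################################################..........
.......#########################################################################..........
.......#########################################################################..........
.......#########################################################################..........
.......#####################################################################++++..........
.......######################################################################+++..........
........#####################################################################++...........
........#####################################################################+............
........#####################################################################.............
........
[... 3740 characters left out ...]
 164, 160]
201 [162, 143, 140, 143, 143, 142, 119, 133, 134, 132, 118, 146, 144, 144, 175, 165, 154]
205 [167, 117, 141, 143, 144, 142, 118, 125, 114, 117, 117, 150, 152, 165, 164, 160, 164]
209 [165, 168, 142, 140, 141, 138, 144, 177, 163, 163, 158, 166, 166, 166, 166, 166, 164]
213 [150, 144, 166, 166, 163, 169, 158, 158, 163, 166, 163, 160, 163, 170, 141, 136, 121]
217 [146, 168, 160, 166, 160, 170, 164, 161, 146, 124, 118, 180, 168, 171, 170, 167, 143]
221 [168, 162, 167, 140, 121, 136, 165, 168, 168, 172, 153, 141, 72, 75, 85, 86, 89]
225 [76, 165, 169, 167, 163, 143, 108, 79, 77, 80, 85, 90, 90, 117, 134, 144, 93]
[ 0.71162799 -0.80376849  0.25733494] [0.46921475 0.14561585 0.17075599]
```

The adapter matches its predicted position inside (centre about -30 mm, label up). The door is at its stop, the speaker and router haven't moved, and the gripper is clear. Handing in.

```bash
python3 -c "
from bench import r
print(r.hand_in())"
```

```text
the job is handed in; nothing more can be done
None
```

The job is handed in, verdict not shown: the adapter lies flat and label up inside the cupboard, the door is shut against its stop, the speaker and router show no movement, and the mouse, which the arm hid in the last picture, was never approached.

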